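Start the hob to melt fat for bird-feed cakes

ROBOT

A 6-joint arm with a two-finger parallel gripper is mounted at the origin on the work surface. World frame = base frame: x ahead of the robot, y to its left, z up, the work surface at z = 0. Lengths are in m, angles in rad, forces in N, time in s.
With the tool pointing down it reaches from about 0.35 to 0.775 m from the base axis. Payload 5.5 kg.
Tool frame: the origin (TCP) lies midway between the tips of the shut fingers; the grasp point (between the pads) lies 19 mm behind it; x points along the fingers, y is the direction in which the jaws open and shut, and the axes are right-handed (so a half turn about x gives the same grasp; the last joint's range is limited). The gripper opens to 85 mm and grips with 20 to 120 N. Pads are 22 mm wide; open, the fingers measure 114 mm over their backs; the gripper's body (76 mm by 85 mm) begins 54 mm behind the grasp point. The pads swing forward as they close: fully open they stand 13 mm farther back than shut.
Start: joints at [1.188, 0.313, 0.046, 1.304, 0, 1.431], TCP at [0.138, 0.558, 0.231] pointing down, gripper open.
Joint ranges: [-2.76, 2.76], [-0.86, 1.69], [-1.03, 1.26], [-2.2, 2.34], [-1.47, 1.5], [-3.14, 3.14]. Speed limits (rad/s): [2.57, 2.57, 3.14, 3.14, 3.14, 3.14].

INTERFACE

Orientations are given as a unit quaternion [w, x, y, z].
In Python, from workcell import env, optics, order, models gives the robot as it stands. The module is installed in compiled form; this text tells all that it offers.
- The arm moves only by the tool servo_tool, never from a script. Its argument "moves" is a list of rows, each a list of 5 numbers: the shift along the tool's x, y, z in cm, then the turn about the tool's x in rad, then the closure, from -1 (fully open) to 1 (shut). A call has exactly 10 rows; each row shifts and turns the commanded pose from where the row before left it, along the tool's axes as they then stand; what a row does not reach is not made up. A row lasts 1/8 s, in which the tool goes at most 62.5 mm and 10.7 degrees, less where a joint would pass 70% of its speed; a pose out of reach is approached as far as the arm can. A call is refused whole if a number of a shift passes 6.25 or a number of a turn 0.188, either way. A call with a gripper value outside its range is refused whole. The fingers move at their own pace and stop on an object; "grip_force" is the grip in N (left out, the last holds). Time passes only in rows, so rows that do not move let the fingers close, or fill a call up. It gives the time, the measured TCP pose, the force and the opening at its end, in the units of the state.
- env.get_state(): the state, without advancing time (a new reading comes with each control period).
- optics.read_camera(name): name is "scene" or "top"; returns a dict with "pixels" (420x560x3 uint8, blue, green, red), "vertical_fov" (degrees; the focal length in pixels is half the picture's height over the tangent of half this angle, whatever the lens; pixels are square), "cx", "cy" (the principal point, pixels), "k1" (the pictures are not rectified: a ray, as slopes to the right and down, at radius r is drawn at 1 + k1 r^2 times it, then the intrinsics apply), "extrinsics" (4x4, takes a point from world to camera coordinates). Camera axes: x right, y up, looking along -z (the intrinsics and any distortion apply to the point x, -y, -z); pixel columns grow to the right and rows downward; lengths in m; the calibration is good to about 2 mm. A picture is of the moment at which its call begins. There is no depth.
- order.hand_in(): hands the job in, once; it reports no verdict.
Trained networks look in a picture, given as the dict that the camera call returned (one of the last four; its "shot" number tells which), for a name from the list of things; names that differ only in an ending like _2 or _b are one class to them, and where a whole thing is asked for, a point or a joint stands for the part that bears it (a point fixed in the world has none). Each returns a list of dicts, best first, with "conf" (0 to 1); they miss things now and then, are a little off and sometimes report something else, mostly with a low value. They report only what shows in the picture. A call takes as long as a camera call.
- models.outline_of(name, picture): "pixels" (420x560 bool, what is visible of it) and "location" ([column, row] in pixels, amid what is visible of it).
- models.pinpoint(name, picture): "location" ([column, row] in pixels: a listed point, or the origin of a listed thing).
The state is a dict: "clock": time; "joint_pos": joint angles; "qvel": joint speeds; "tau": joint torques, N m; "tcp_pos": TCP position; "orientation": TCP orientation; "wrist_force": force on the tool from outside, world axes, zero at the start; "ft_torque": the same for the moment, N m; "finger_gap": finger opening in m.
Only numpy, scipy, OpenCV 4.12 (cv2) and the standard library are available. Lean on these libraries where they do the work, as an engineer would, in place of code of your own. Each camera call takes 0.05 s, during which the arm holds its last target.

TASK

Get the hob going so that the fat in the saucepan melts: with a fingertip, first switch on the socket strip by pressing down the raised half of its rocker, then press the hob's on/off key (the big round one) fully down and let it up, then press its keep-warm key (the long bar) fully down. Leave the rocker switched on and take your hand away. Do not press any other key, and leave the saucepan and everything else on the table standing where it is.

Things in the scene. Friction and masses are not known exactly. Their poses are not given: they have to be found in the camera images.
- strip: White three-way socket strip lying on the table, fixed, 280 mm long (its x), 57 wide (y), 42 high, left or right of the hob. Origin: centre of the underside. Its -x end, nearer the robot, carries the black rocker; in the socket at the other end sits the hob's plug (x 77 to 139 mm, up to 64 mm high).
- rocker (a joint): Angle of the strip's black rocker, 40 mm (strip x) by 26 mm, pivot along strip y at x -98, z 46.5 mm. Its two faces form a shallow V over the pivot. Off, -0.18 rad (the start): the half at the strip's -x end stands up, outer edge 7 mm above the pivot. Fully on, +0.18: that half lies level at pivot height. It stays where it is left; about 4 N on mid-half turns it.
- rocker_on_half (a point): Point on the top face of the rocker's on half (the half raised at the start), 12 mm from the pivot towards the strip's -x end; moves with the rocker. It sinks by about 4 mm, and moves under 1 mm sideways, when switched on.
- hob: Black portable induction hob, fixed, 360 mm deep (its x), 290 wide (y), glass top 64 high. Origin: centre of the underside; -x is the front, facing the robot. On a flat panel 60 mm high along the front stand five pale grey keys, all at hob x -140 mm, tops at z 67 mm, 4 mm sprung travel straight down: from hob y -105 to +108 mm on/off, keep-warm, minus, plus, timer.
- key_onoff (a joint): Depth in m of the on/off key: large round key, 28 mm diameter, hob y -105 mm (the right end as the robot sees it), with a ring-and-dash mark. 0 up, 0.004 fully down; about 1.3 N to start it, 4.5 N at the bottom; springs back.
- key_onoff_top (a point): Centre of the top of the on/off key; moves with it.
- key_warm (a joint): Depth in m of the keep-warm key: the long bar, 34 mm (hob y) by 18 mm (hob x), second from the right at hob y -40 mm. 0 up, 0.004 fully down; same spring as the on/off key.
- key_warm_top (a point): Centre of the top of the keep-warm key; moves with it.
- key_minus (a joint): Depth in m of the minus key (square, 15 mm, hob y +26 mm). Not to be pressed.
- key_plus (a joint): Depth in m of the plus key (square, 15 mm, hob y +64 mm). Not to be pressed.
- key_timer (a joint): Depth in m of the timer key (small round, 16 mm diameter, hob y +108 mm). Not to be pressed.
- saucepan: Loose steel saucepan, 160 mm diameter, 85 mm high, standing on the hob's glass with two white bars of fat in it; about 0.9 kg. Origin: centre of the underside; black handle along its +x, to 230 mm from the centre, 89 mm above its foot.
- cone_tray: Wooden tray of pine cones, fixed, 280 x 170 x 70 mm, cones no higher than 80 mm; on the other side of the hob from the strip. Origin: centre of the underside.
- twine: Loose upright spool of jute twine, 64 mm diameter, 87 mm high. Origin: centre of the underside.
- spoon: Loose wooden spoon, 200 mm long, lying fore and aft at the left of the table, left of the strip or cone tray. Origin on its underside.
- mug: Loose white mug, 80 mm diameter, 85 mm high. Origin: centre of the underside.
- carton: Loose cardboard carton, 60 x 90 x 100 mm high, at the left or right of the table. Origin: centre of the underside.
- jar: Loose glass jar with steel cap, 76 mm diameter, 110 mm high, at the left or right of the table. Origin: centre of the underside.

How it is judged:
On the way, in this order (a step that is already met when the one before it is completed fails the run):
1. the strip's rocker is pressed over to on with the fingers (value of joint rocker above 0.13 rad and contact force between the fingers and strip above 0.5 N), for 0.05 s.
2. the on/off key is pressed fully down with the fingers (value of joint key_onoff above 0.003 m and contact force between the fingers and hob above 1 N), for 0.05 s.
3. the on/off key is let up again (value of joint key_onoff below 0.001 m), for 0.05 s.
4. the keep-warm key is pressed fully down with the fingers (value of joint key_warm above 0.003 m and contact force between the fingers and hob above 1 N), for 0.05 s.
At the end, for the whole second after the job is handed in: The rocker is on (past 0.13 rad), all five hob keys are up (within 1 mm), and the saucepan stands still within 20 mm of where it started (value of joint rocker above 0.13 rad and value of joint each of key_onoff, key_warm, key_minus, key_plus, key_timer below 0.001 m and distance of saucepan from where it was at the start of the episode below 0.02 m and linear speed of saucepan below 0.02 m/s); the robot touches nothing.
It fails at once if a hob key is pressed while the socket strip is still off (value of joint rocker below 0 rad and value of joint any of key_onoff, key_warm above 0.002 m).
It fails at once if the on/off and keep-warm keys are pressed together (value of joint each of key_onoff, key_warm above 0.002 m).
It fails at once if the minus, plus or timer key is pressed (value of joint any of key_minus, key_plus, key_timer above 0.002 m).
It fails at once if the saucepan is shifted by more than 20 mm, lifted or tipped (distance of saucepan from where it was at the start of the episode above 0.02 m or angle between saucepan's own z axis and vertical above 0.15 rad).
It fails at once if a loose thing on the table is shifted by more than 30 mm or lifted (distance of any of twine, spoon, mug, carton, jar from where it was at the start of the episode above 0.03 m).
It also fails if it takes over 51 s, if anything falls off the work surface, if the arm or the gripper's body presses on something with over 40 N, if the wrist force passes 120 N, or if a joint passes its speed limit or range.

## Working session

There is one attempt and no reset: what is moved stays moved. The work goes in short steps, Python scripts to look and compute and a tool call to move; the robot and the scene stay as the last step left them, time stands still between calls to the robot, and variables do not carry over. Pictures are saved under pics/ and viewed, and the job is handed in when it is done.

Besides the shell and the picture viewer there is one more tool, called after ">>>" as name([rows], argument=value, ...), one row to a line, values as JSON. servo_tool: Moves the arm, as the interface text tells. Its arguments: {"type":"object","properties":{"moves":{"type":"array"},"grip_force":{"type":"number"}},"required":["moves"]}

```bash
mkdir -p pics; cat > h.py <<'E'
import numpy as np, cv2
from workcell import env, optics, order, models
def K(p):
    H=p["pixels"].shape[0]; f=H/2/np.tan(np.radians(p["vertical_fov"])/2); return f
def ray(p,uv):
    f=K(p); d=np.array([(uv[0]-p["cx"])/f,(uv[1]-p["cy"])/f]); s=d.copy()
    for _ in range(30): s=d/(1+p["k1"]*(s@s))
    E=np.array(p["extrinsics"]); R=E[:3,:3]; t=E[:3,3]
    return -R.T@t, R.T@np.array([s[0],-s[1],-1.])
def at_z(p,uv,z):
    o,d=ray(p,uv); return o+d*(z-o[2])/d[2]
def proj(p,P):
    E=np.array(p["extrinsics"]); c=E[:3,:3]@np.array(P)+E[:3,3]
    s=np.array([c[0],-c[1]])/-c[2]; s=s*(1+p["k1"]*(s@s)); return s*K(p)+[p["cx"],p["cy"]]
def tri(a,b):
    A=np.zeros((3,3));B=np.zeros(3)
    for o,d in(a,b):
        d=d/np.linalg.norm(d);M=np.eye(3)-np.outer(d,d);A+=M;B+=M@o
    return np.linalg.solve(A,B)
E
python3 - <<'E'
from h import *
np.set_printoptions(precision=4,suppress=True)
s=env.get_state();print({k:np.round(v,4) for k,v in s.items()})
ps={n:optics.read_camera(n) for n in("scene","top")}
for n,p in ps.items():
    cv2.imwrite(f"pics/{n}0.png",p["pixels"]);print(n,p["vertical_fov"],p["cx"],p["cy"],p["k1"]);print(np.linalg.inv(p["extrinsics"])[:3,3])
for t in ["rocker_on_half","key_onoff_top","key_warm_top","strip","hob","saucepan","cone_tray","twine","spoon","mug","carton","jar"]:
    L={}
    for n,p in ps.items():
        r=models.pinpoint(t,p)
        L[n]=r
        print(t,n,[(np.round(x["location"],1),round(x["conf"],2)) for x in r[:2]])
    z={"rocker_on_half":.0505,"key_onoff_top":.067,"key_warm_top":.067,"saucepan":.064}.get(t,0)
    for n,p in ps.items():
        if L[n]: print("   ",n,at_z(p,L[n][0]["location"],z))
    if all(L.values()): print("    tri",tri(*[ray(ps[n],L[n][0]["location"]) for n in ps]))
E
```

```text
{'clock': np.float64(0.0), 'joint_pos': array([1.1884, 0.314 , 0.045 , 1.3036, 0.    , 1.4312]), 'qvel': array([ 0.0021, -0.0001, -0.002 ,  0.0002, -0.0002, -0.0008]), 'tau': array([  0.0004, -48.0623,  29.8536,   0.0191,  -0.0001,  -0.    ]), 'tcp_pos': array([0.138 , 0.5577, 0.2304]), 'orientation': array([ 0.7017,  0.085 ,  0.7021, -0.0863]), 'wrist_force': array([-0.6422, -0.042 ,  0.3561]), 'ft_torque': array([-0.0267,  0.0263,  0.0149]), 'finger_gap': np.float64(0.0854)}
scene 53.95322606328135 280.6068621479866 214.21831003036536 -0.06149811527817436
[1.0366 0.8333 1.0388]
top 53.29388139924206 279.2112194847516 218.47189254392237 -0.09648297958732287
[ 0.3739 -0.0015  1.2946]
rocker_on_half scene [(array([244.5, 177.5]), 0.59)]
rocker_on_half top []
    scene [ 0.5185 -0.2955  0.0505]
key_onoff_top scene [(array([243.1, 176.4]), 0.51), (array([268.8, 209.3]), 0.47)]
key_onoff_top top [(array([307.1, 220. ]), 0.51), (array([384.7, 190. ]), 0.21)]
    scene [ 0.5284 -0.2853  0.067 ]
    top [ 0.5261 -0.0819  0.067 ]
    tri [ 0.5556 -0.1005  0.1972]
key_warm_top scene [(array([
[... 1193 characters left out ...]
ay([124.1, 202.2]), 0.86), (array([378.2, 221.6]), 0.62)]
    scene [0.6011 0.4778 0.    ]
    top [0.6013 0.4935 0.    ]
    tri [0.6027 0.4852 0.0131]
mug scene [(array([401.1, 277.1]), 0.7)]
mug top [(array([166.3, 294.4]), 0.87)]
    scene [0.3149 0.3528 0.    ]
    top [0.3107 0.3525 0.    ]
    tri [ 0.3116  0.3522 -0.0028]
carton scene [(array([240.7, 148. ]), 0.79)]
carton top [(array([446.3, 255. ]), 0.96)]
    scene [ 0.4085 -0.5444  0.    ]
    top [ 0.4165 -0.5206  0.    ]
    tri [ 0.4185 -0.5147  0.0202]
jar scene [(array([426.1, 325.9]), 0.78)]
jar top [(array([113.1, 268.6]), 0.89)]
    scene [0.3762 0.5198 0.    ]
    top [0.3914 0.523  0.    ]
    tri [0.3881 0.5211 0.0127]
```

View pics/top0.png

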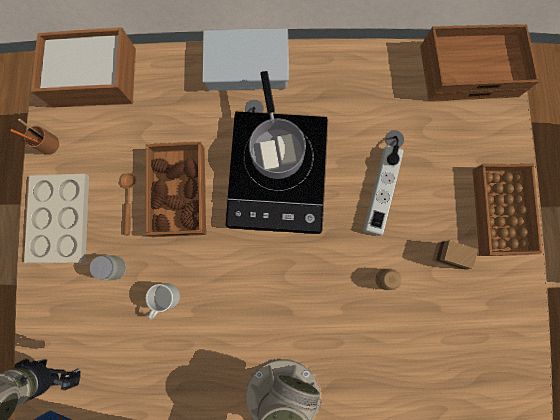

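View pics/scene0.png

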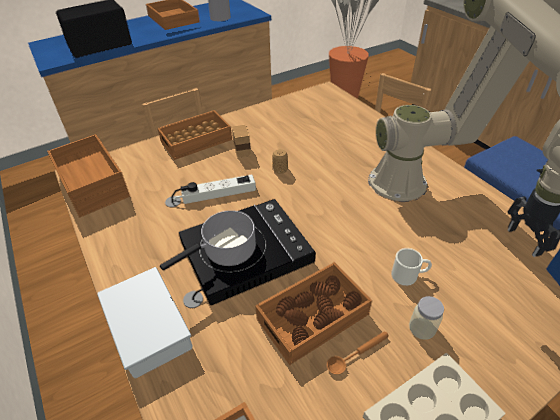

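```bash
python3 - <<'E'
import cv2,numpy as np
t=cv2.imread("pics/top0.png");s=cv2.imread("pics/scene0.png")
a=cv2.resize(t[130:255,180:410],None,fx=3.4,fy=3.4,interpolation=cv2.INTER_CUBIC)
b=cv2.resize(s[130:280,190:330],None,fx=4,fy=4,interpolation=cv2.INTER_CUBIC)
cv2.imwrite("pics/tz.png",a);cv2.imwrite("pics/sz.png",b)
E
```

```text
(no output)
```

View pics/tz.png

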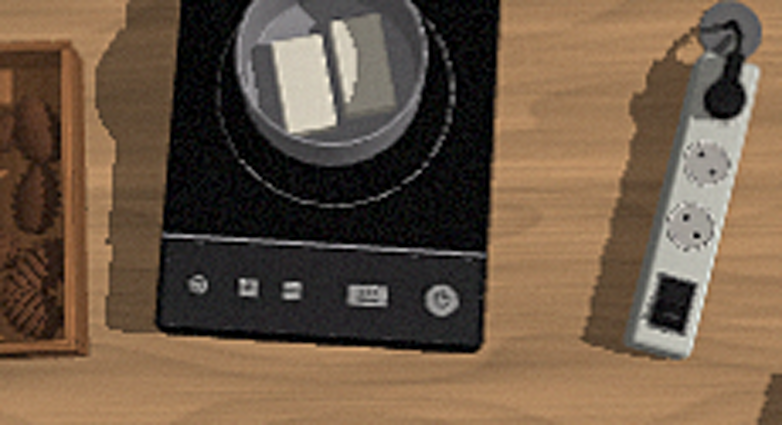

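View pics/sz.png

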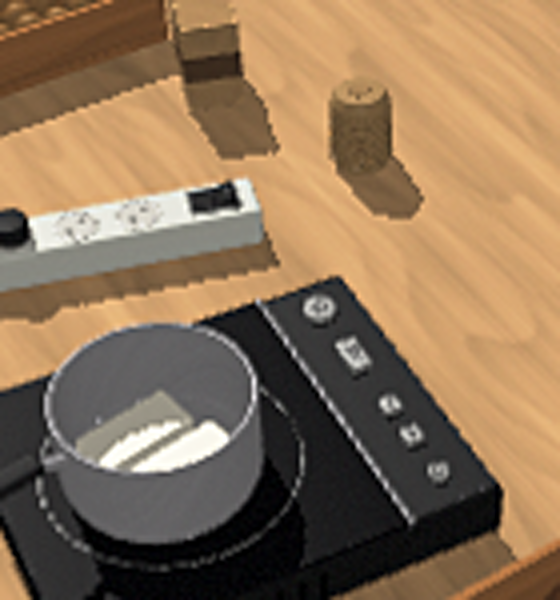

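```bash
cat > m.py <<'E'
from h import *
from scipy.optimize import least_squares
np.set_printoptions(precision=4,suppress=True)
ps={n:optics.read_camera(n) for n in("scene","top")}
top=lambda u,v:np.array([(u+.5)/3.4-.5+180,(v+.5)/3.4-.5+130]); sc=lambda u,v:np.array([(u+.5)/4-.5+190,(v+.5)/4-.5+130])
ky=[-.105,-.04,.026,.064,.108]
kt=[top(442,300),top(368,296),top(292,290),top(248,287),top(198,284)]
ks=[sc(319,307),sc(353,353),sc(390,404),sc(412,434),sc(439,471)]
def W(q,x,y,z): c,s=np.cos(q[2]),np.sin(q[2]); return [q[0]+c*x-s*y,q[1]+s*x+c*y,z]
for nm,which in(("both",("top","scene")),("top",("top",)),("scene",("scene",))):
    def f(q): return np.concatenate([proj(ps[n],W(q,-.14,y,.067))-uv for n,l in(("top",kt),("scene",ks)) if n in which for y,uv in zip(ky,l)])
    r=least_squares(f,[.69,0,0]); print(nm,r.x,"res",np.abs(r.fun).max(),"onoff",W(r.x,-.14,-.105,.067),"warm",W(r.x,-.14,-.04,.067))
# rocker
print("rocker top/scene",at_z(ps["top"],top(672,303),.048),at_z(ps["scene"],sc(215,198),.048),tri(ray(ps["top"],top(672,303)),ray(ps["scene"],sc(215,198))))
# network strip mask orientation
for n in ps:
    r=models.outline_of("strip",ps[n])
    for x in r[:1]:
        m=x["pixels"].astype(np.uint8); print(n,x["conf"],m.sum(),cv2.minAreaRect(np.argwhere(m)[:,::-1].astype(np.float32)))
p=ps["top"]
for a,b in((top(744,62),top(690,346)),):
    A=at_z(p,a,.042);B=at_z(p,b,.042);print("right top edge",A,B,np.arctan2(*(A-B)[1::-1]))
E
python3 m.py
python3 - <<'E'
import cv2
t=cv2.imread("pics/top0.png");s=cv2.imread("pics/scene0.png")
cv2.imwrite("pics/tz2.png",cv2.resize(t[190:240,355:405],None,fx=12,fy=12,interpolation=cv2.INTER_CUBIC))
cv2.imwrite("pics/sz2.png",cv2.resize(s[165:205,215:265],None,fx=12,fy=12,interpolation=cv2.INTER_CUBIC))
E
```

```text
both [ 0.6794  0.0043 -0.0827] res 0.6313752941749158 onoff [np.float64(0.5312051886277787), np.float64(-0.08878944722202987), 0.067] warm [np.float64(0.5365729408361509), np.float64(-0.024011463028096248), 0.067]
top [ 0.6804  0.0032 -0.085 ] res 0.20532275790188237 onoff [np.float64(0.5319783893122435), np.float64(-0.08956238281595624), 0.067] warm [np.float64(0.537494990210214), np.float64(-0.024796905016958172), 0.067]
scene [ 0.6783  0.0057 -0.0807] res 0.19739951739632033 onoff [np.float64(0.5302732944056546), np.float64(-0.0876919544116837), 0.067] warm [np.float64(0.5355130797127051), np.float64(-0.022903493634042003), 0.067]
rocker top/scene [ 0.5286 -0.2953  0.048 ] [ 0.5255 -0.2919  0.048 ] [ 0.5268 -0.294   0.0478]
scene 0.74 1405 ((209.4900665283203, 189.0716094970703), (20.668594360351562, 90.97382354736328), 79.4608154296875)
right top edge [ 0.7507 -0.3746  0.042 ] [ 0.4905 -0.3111  0.042 ] -0.23968774035947854
```

View pics/tz2.png

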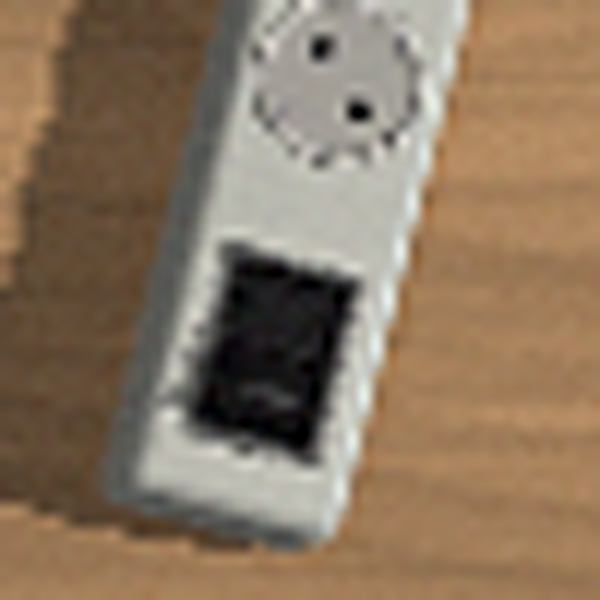

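View pics/sz2.png

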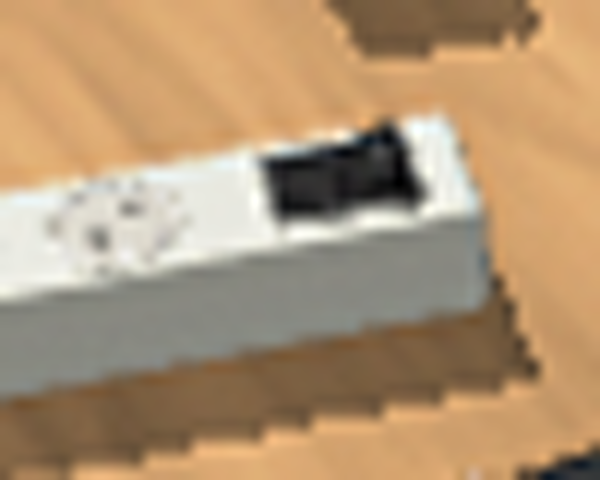

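```bash
cat > w.py <<'E'
from h import *
from scipy.spatial.transform import Rotation as Ro
import sys
np.set_printoptions(precision=4,suppress=True)
s=env.get_state();q=np.array(s["orientation"]);R=Ro.from_quat(q[[1,2,3,0]]).as_matrix()
print("t",s["clock"],"tcp",np.array(s["tcp_pos"]),"F",np.array(s["wrist_force"]),"gap",s["finger_gap"]);print(R)
P=np.array(s["tcp_pos"])
for a in sys.argv[1:]:
    T=np.array([float(v) for v in a.split(",")]);print(a,"tool cm",R.T@(T-P)*100);P=T
E
python3 w.py .42,.2,.23 .513,-.29,.23 .513,-.29,.1
```

```text
t 1.5 tcp [0.1383 0.5582 0.2313] F [ 0.3395 -0.321  -0.0847] gap 0.08539929592776078
[[ 0.      0.2405  0.9707]
 [ 0.0001  0.9707 -0.2405]
 [-1.      0.0001  0.    ]]
.42,.2,.23 tool cm [  0.1299 -27.9901  35.9601]
.513,-.29,.23 tool cm [ -0.0024 -45.326   20.8096]
.513,-.29,.1 tool cm [13.     -0.0007 -0.0001]
```

>>> servo_tool([
  [0, -3.5, 4.5, 0, 1],
  [0, -3.5, 4.5, 0, 1],
  [0, -3.5, 4.5, 0, 1],
  [0, -3.5, 4.5, 0, 1],
  [0, -3.5, 4.5, 0, 1],
  [0, -3.5, 4.5, 0, 1],
  [0, -3.5, 4.5, 0, 1],
  [0, -3.5, 4.5, 0, 1],
  [0, -5, 2.3, 0, 1],
  [0, -5, 2.3, 0, 1],
])

```text
clock: 2.75
tcp_pos: [0.4415, 0.0899, 0.2313]
orientation: [0.702, 0.086, 0.702, -0.086]
wrist_force: [1.2, 0.4, -0.1]
finger_gap: 0.0001
```

```bash
python3 w.py .513,-.29,.23 .513,-.29,.08
```

```text
t 2.75 tcp [0.4415 0.0899 0.2313] F [ 1.2218  0.4379 -0.1097] gap 7.663889852073836e-05
[[ 0.0004  0.2404  0.9707]
 [ 0.0001  0.9707 -0.2404]
 [-1.      0.0002  0.0004]]
.513,-.29,.23 tool cm [  0.1316 -35.1595  16.0758]
.513,-.29,.08 tool cm [15.     -0.0033 -0.0058]
```

>>> servo_tool([
  [0, -5, 2.3, 0, 1],
  [0, -5, 2.3, 0, 1],
  [0, -5, 2.3, 0, 1],
  [0, -5, 2.3, 0, 1],
  [0, -5, 2.3, 0, 1],
  [0, -5, 2.3, 0, 1],
  [0, -5.1, 2.3, 0, 1],
  [4, 0, 0, 0, 1],
  [4, 0, 0, 0, 1],
  [4, 0, 0, 0, 1],
])

```text
clock: 4.0
tcp_pos: [0.5129, -0.2881, 0.1101]
orientation: [0.702, 0.086, 0.702, -0.086]
wrist_force: [0.3, 0.3, 0.6]
finger_gap: 0.0001
```

```bash
python3 w.py .513,-.29,.0465
python3 - <<'E'
from h import *
for n in("scene","top"):
    p=optics.read_camera(n);im=p["pixels"]
    c=im[120:220,180:320] if n=="scene" else im[160:250,320:440]
    cv2.imwrite(f"pics/{n}1.png",cv2.resize(c,None,fx=5,fy=5,interpolation=cv2.INTER_CUBIC))
    print(n,proj(p,env.get_state()["tcp_pos"]))
E
```

```text
t 4.0 tcp [ 0.5129 -0.2881  0.1101] F [0.2729 0.2904 0.6331] gap 0.00010199944010774818
[[ 0.0004  0.241   0.9705]
 [-0.0001  0.9705 -0.241 ]
 [-1.     -0.      0.0004]]
.513,-.29,.0465 tool cm [ 6.3552 -0.1817  0.0578]
scene [246.60749167 166.77454237]
top [378.93138988 222.66460515]
```

View pics/scene1.png

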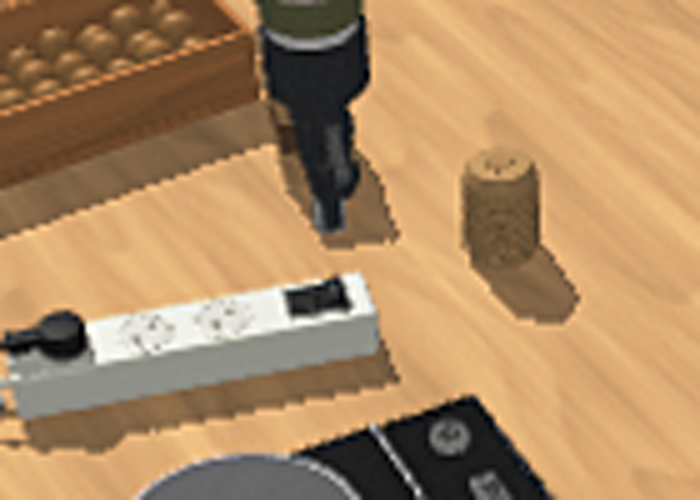

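View pics/top1.png

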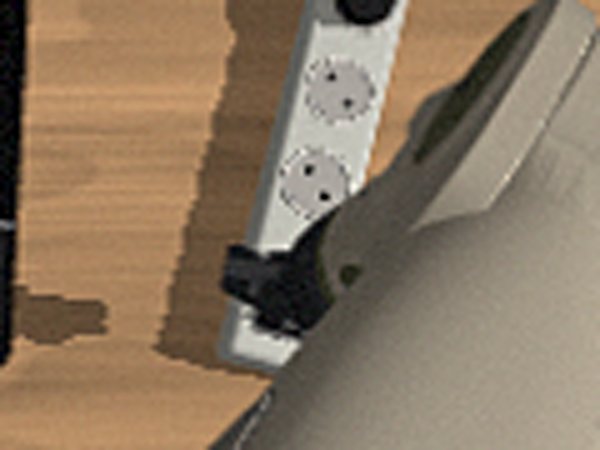

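>>> servo_tool([
  [2, -0.2, 0, 0, 1],
  [2, 0, 0, 0, 1],
  [1, 0, 0, 0, 1],
  [0.3, 0, 0, 0, 1],
  [0.3, 0, 0, 0, 1],
  [0.2, 0, 0, 0, 1],
  [0.2, 0, 0, 0, 1],
  [0.2, 0, 0, 0, 1],
  [0.1, 0, 0, 0, 1],
  [0, 0, 0, 0, 1],
])

```text
clock: 5.35
tcp_pos: [0.5124, -0.2896, 0.0481]
orientation: [0.702, 0.086, 0.702, -0.086]
wrist_force: [-1.0, 0.5, 1.7]
finger_gap: -0.0002
```

>>> servo_tool([
  [0.1, 0, 0, 0, 1],
  [0, 0, 0, 0, 1],
  [0.1, 0, 0, 0, 1],
  [0, 0, 0, 0, 1],
  [0, 0, 0, 0, 1],
  [0, 0, 0, 0, 1],
  [0, 0, 0, 0, 1],
  [0, 0, 0, 0, 1],
  [0, 0, 0, 0, 1],
  [0, 0, 0, 0, 1],
])

```text
clock: 6.6
tcp_pos: [0.5125, -0.2897, 0.0465]
orientation: [0.702, 0.086, 0.702, -0.086]
wrist_force: [-2.7, 1.0, 4.6]
finger_gap: 0.0
```

>>> servo_tool([
  [0.1, 0, 0, 0, 1],
  [0, 0, 0, 0, 1],
  [0.1, 0, 0, 0, 1],
  [0, 0, 0, 0, 1],
  [0, 0, 0, 0, 1],
  [0, 0, 0, 0, 1],
  [0, 0, 0, 0, 1],
  [0, 0, 0, 0, 1],
  [0, 0, 0, 0, 1],
  [0, 0, 0, 0, 1],
])

```text
clock: 7.85
tcp_pos: [0.5125, -0.2897, 0.0464]
orientation: [0.702, 0.085, 0.702, -0.086]
wrist_force: [-5.9, 3.1, 17.0]
finger_gap: 0.0002
```

>>> servo_tool([
  [-1, 0, 0, 0, 1],
  [-3, 0, 0, 0, 1],
  [-4, 0, 0, 0, 1],
  [0, 5, 0, 0, 1],
  [0, 5, 0, 0, 1],
  [0, 5, 0, 0, 1],
  [0, 4, 0, 0, 1],
  [0, 0, 0, 0, 1],
  [0, 0, 0, 0, 1],
  [0, 0, 0, 0, 1],
])

```text
clock: 9.1
tcp_pos: [0.5581, -0.1062, 0.1241]
orientation: [0.702, 0.086, 0.702, -0.086]
wrist_force: [-0.5, -0.2, -0.4]
finger_gap: -0.0001
```

```bash
python3 w.py .5312,-.0888,.075
python3 - <<'E'
from h import *
out=[]
for n in("scene","top"):
    p=optics.read_camera(n);im=p["pixels"]
    c=im[130:230,190:320] if n=="scene" else im[150:250,280:410]
    out.append(cv2.resize(c,None,fx=5,fy=5,interpolation=cv2.INTER_CUBIC))
    cv2.imwrite(f"pics/{n}2.png",out[-1]); print(n,proj(p,env.get_state()["tcp_pos"]))
E
```

```text
t 9.1 tcp [ 0.5581 -0.1062  0.1241] F [-0.5032 -0.1974 -0.3709] gap -0.0001264851599978302
[[ 0.      0.2418  0.9703]
 [-0.      0.9703 -0.2418]
 [-1.     -0.      0.    ]]
.5312,-.0888,.075 tool cm [ 4.9134  1.0424 -3.0273]
scene [258.94686234 193.96650863]
top [316.70657866 206.17640318]
```

View pics/scene2.png

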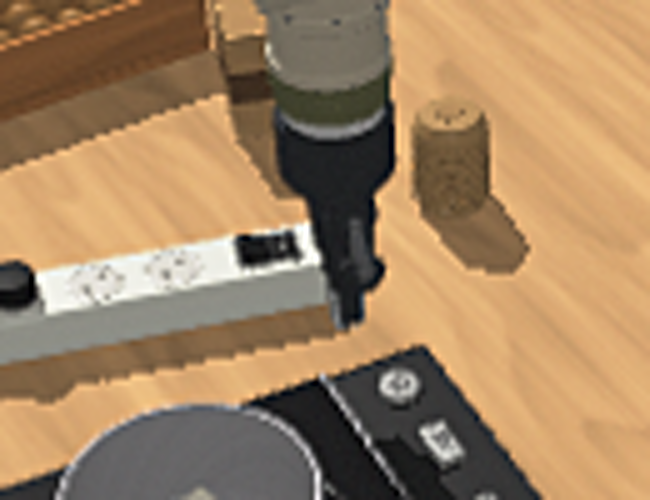

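View pics/top2.png

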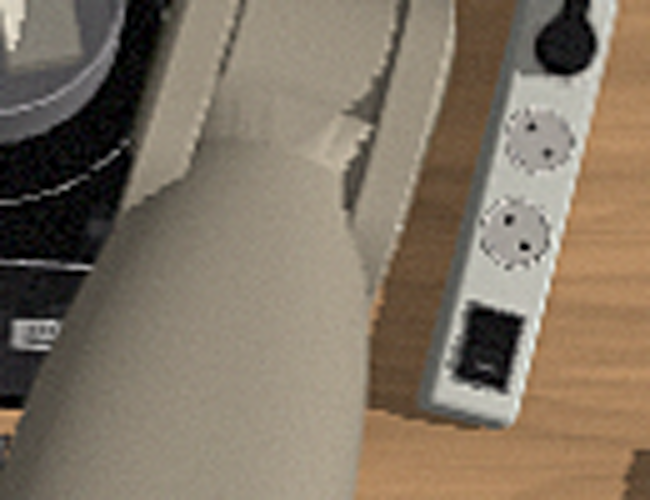

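>>> servo_tool([
  [0, 1, -3, 0, 1],
  [3, 0, 0, 0, 1],
  [2, 0, 0, 0, 1],
  [0, 0, 0, 0, 1],
  [0.3, 0, 0, 0, 1],
  [0.2, 0, 0, 0, 1],
  [0.2, 0, 0, 0, 1],
  [0.2, 0, 0, 0, 1],
  [0, 0, 0, 0, 1],
  [0, 0, 0, 0, 1],
])

```text
clock: 10.45
tcp_pos: [0.5318, -0.0884, 0.0657]
orientation: [0.702, 0.086, 0.702, -0.086]
wrist_force: [0.6, -0.3, 2.1]
finger_gap: -0.0002
```

Contact as expected (key down ~1.3 mm). Press on to the stop.

>>> servo_tool([
  [0.1, 0, 0, 0, 1],
  [0, 0, 0, 0, 1],
  [0.1, 0, 0, 0, 1],
  [0, 0, 0, 0, 1],
  [0.1, 0, 0, 0, 1],
  [0, 0, 0, 0, 1],
  [0.1, 0, 0, 0, 1],
  [0, 0, 0, 0, 1],
  [0, 0, 0, 0, 1],
  [0, 0, 0, 0, 1],
])

```text
clock: 11.7
tcp_pos: [0.5318, -0.0884, 0.0629]
orientation: [0.702, 0.085, 0.701, -0.086]
wrist_force: [-2.0, -0.2, 14.4]
finger_gap: 0.0001
```

>>> servo_tool([
  [-1, 0, 0, 0, 1],
  [-2, 0, 0, 0, 1],
  [0, 0, 0, 0, 1],
  [0, 3.2, -0.5, 0, 1],
  [0, 3.2, -0.5, 0, 1],
  [0, 0, 0, 0, 1],
  [1.5, 0, 0, 0, 1],
  [0, 0, 0, 0, 1],
  [0, 0, 0, 0, 1],
  [0, 0, 0, 0, 1],
])

```text
clock: 12.95
tcp_pos: [0.5372, -0.0243, 0.0764]
orientation: [0.702, 0.086, 0.702, -0.086]
wrist_force: [0.6, 0.3, 0.3]
finger_gap: 0.0002
```

```bash
python3 w.py .5366,-.0240,.063
python3 - <<'E'
from h import *
p=optics.read_camera("scene");cv2.imwrite("pics/scene3.png",cv2.resize(p["pixels"][130:240,210:330],None,fx=5,fy=5,interpolation=cv2.INTER_CUBIC))
E
```

```text
t 12.95 tcp [ 0.5372 -0.0243  0.0764] F [0.5803 0.3183 0.3454] gap 0.0001567952957065989
[[ 0.0003  0.2412  0.9705]
 [ 0.      0.9705 -0.2412]
 [-1.      0.0001  0.0003]]
.5366,-.0240,.063 tool cm [ 1.3395  0.0146 -0.0678]
```

View pics/scene3.png

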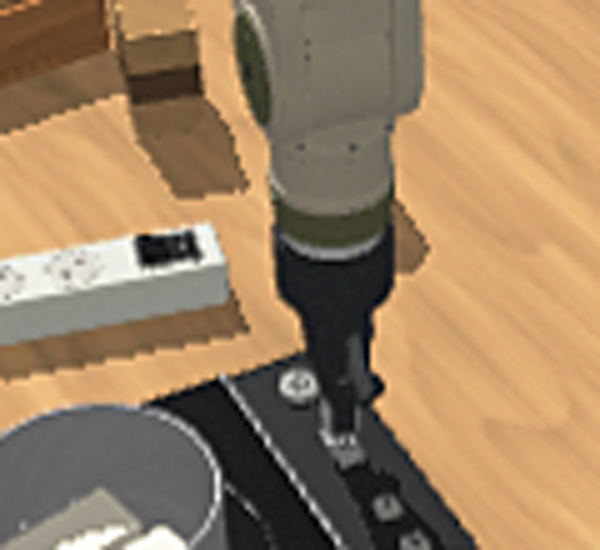

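The finger stands over the keep-warm bar (picture 340,440), the on/off key (298,385) is up and the rocker is on.

>>> servo_tool([
  [0.5, 0, 0, 0, 1],
  [0.4, 0, 0, 0, 1],
  [0.2, 0, 0, 0, 1],
  [0.1, 0, 0, 0, 1],
  [0.1, 0, 0, 0, 1],
  [0.1, 0, 0, 0, 1],
  [0.1, 0, 0, 0, 1],
  [0, 0, 0, 0, 1],
  [0, 0, 0, 0, 1],
  [0, 0, 0, 0, 1],
])

```text
clock: 14.25
tcp_pos: [0.5371, -0.0238, 0.0629]
orientation: [0.702, 0.086, 0.702, -0.086]
wrist_force: [-5.7, 0.0, 15.2]
finger_gap: 0.0002
```

>>> servo_tool([
  [-1, 0, 0, 0, 1],
  [-3, 0, 0, 0, 1],
  [-4, 0, 0, 0, 1],
  [-5, 0, 0, 0, 1],
  [-4, 0, 0, 0, 1],
  [0, 5, 0, 0, 1],
  [0, 5, 0, 0, 1],
  [0, 5, -2, 0, 1],
  [0, 0, 0, 0, 1],
  [0, 0, 0, 0, 1],
])

```text
clock: 15.5
tcp_pos: [0.5536, 0.1267, 0.231]
orientation: [0.702, 0.085, 0.702, -0.085]
wrist_force: [-0.1, -0.6, -0.9]
finger_gap: -0.0002
```

```bash
python3 w.py
python3 - <<'E'
from h import *
old={n:cv2.imread(f"pics/{n}0.png") for n in("scene","top")}
for n in("scene","top"):
    p=optics.read_camera(n);cv2.imwrite(f"pics/{n}4.png",p["pixels"])
    for t in("saucepan","twine","mug","carton","jar","spoon"):
        r=models.pinpoint(t,p);print(n,t,[np.round(x["location"],1) for x in r[:1]])
im=cv2.imread("pics/scene4.png");cv2.imwrite("pics/scene4z.png",cv2.resize(im[130:280,190:330],None,fx=4,fy=4,interpolation=cv2.INTER_CUBIC))
E
```

```text
t 15.5 tcp [0.5536 0.1267 0.231 ] F [-0.1146 -0.6275 -0.9493] gap -0.00018583388272610255
[[-0.0004  0.2396  0.9709]
 [-0.0003  0.9709 -0.2396]
 [-1.     -0.0004 -0.0003]]
scene saucepan [array([228.9, 245. ])]
scene twine [array([276.8, 166.3])]
scene mug [array([401.6, 277.4])]
scene carton [array([239. , 150.8])]
scene jar [array([425.7, 325.7])]
scene spoon [array([357.7, 353.3])]
top saucepan [array([280.4, 149.7])]
top twine [array([386.3, 278.1])]
top mug [array([167.8, 296. ])]
top carton [array([448.5, 253. ])]
top jar [array([113.6, 268.6])]
top spoon [array([123.1, 203.8])]
```

View pics/scene4z.png

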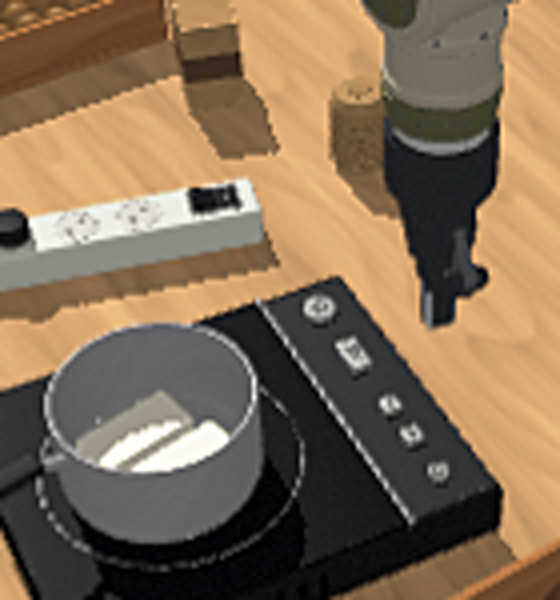

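View pics/top4.png

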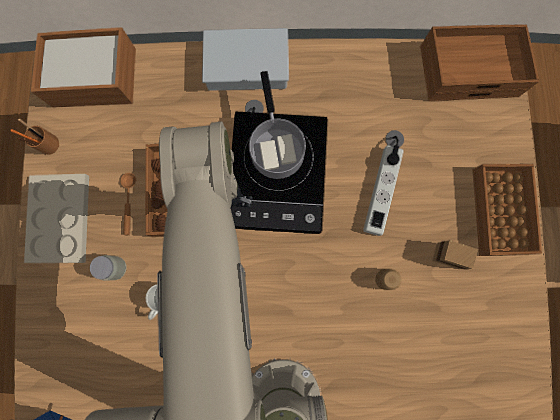

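The rocker's near half is flat, all five keys are up, and the saucepan is in the same pixels as at the start. The hand is clear at z 0.23.

```bash
python3 -c "
from workcell import order
print(order.hand_in())"
```

```text
the job is handed in; nothing more can be done
None
```

I switched on the socket strip, pressed and released the on/off key, then pressed the keep-warm key. I handed the job in at about 15.7 s; the hand-in reports no verdict.

- **Rocker:** I pressed its raised half down to a hard stop. The tip stopped at z 46.4 mm with about 17 N, which matches the stated "level at pivot height". Later pictures show it still on.
- **On/off key:** It went down to its stop (tip at z 62.9 mm, 14 N), and a picture showed it up again before I went on.
- **Keep-warm key:** It also went down to its stop (tip at z 62.9 mm, 15 N).
- **Final check:** The last pictures show all five keys up and the saucepan and loose things where they started. The hand is clear at z 0.23 m, with under 1.2 N at the wrist.

**Disagreements:**
- **Point-finding network:** It was unreliable on the small parts. It missed the rocker in the top picture and put the on/off key on the strip in the scene picture. I used my own pixel readings fitted to the known layout instead; for the hob keys the two cameras agreed to within about 3 mm, for the rocker about 5 mm.
- **Saucepan position:** The network's reading shifted by about 4 px between the first and last pictures, but I see no movement when I compare them.

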